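# Put the microscope objectives back in their own blocks

## Task

The four microscope objectives all stand in the wrong storage blocks. Rearrange them so that each stands upright in the recess of its own block: the shortest in the smallest block, the second shortest in the second smallest, the second tallest in the second largest and the tallest in the largest. A recess holds only one, so one must be parked on the way: the empty Petri dish is free for that; do not tip any objective over.

Things in the scene. Friction and masses are not known exactly. Their poses are not given: they have to be found in the camera images.
- objective_1_mid (a point): Centre (on the axis, half-way up) of the shortest microscope objective. Round, steel, 36 mm tall, standing on its mount with the nose up: foot 28 mm wide and 5 mm high, barrel 32 mm wide with a black ring low down, a squat barrel with a short bevel at the top, top face 22 mm wide. Loose, 60 to 200 g; z up its axis. Starts in another block, within 5 mm of its recess centre.
- objective_2_mid (a point): Centre (on the axis, half-way up) of the second shortest microscope objective. Round, steel, 48 mm tall, standing on its mount with the nose up: foot 28 mm wide and 5 mm high, barrel 32 mm wide with a black ring low down, barrel to 36 mm up, then one long smooth cone to a top face 18 mm wide. Loose, 60 to 200 g; z up its axis. Starts in another block, within 5 mm of its recess centre.
- objective_3_mid (a point): Centre (on the axis, half-way up) of the second tallest microscope objective. Round, steel, 60 mm tall, standing on its mount with the nose up: foot 28 mm wide and 5 mm high, barrel 32 mm wide with a black ring low down, barrel to 42 mm up, then a 23 mm wide neck with a bevelled end, top face 16 mm wide. Loose, 60 to 200 g; z up its axis. Starts in another block, within 5 mm of its recess centre.
- objective_4_mid (a point): Centre (on the axis, half-way up) of the tallest microscope objective. Round, steel, 72 mm tall, standing on its mount with the nose up: foot 28 mm wide and 5 mm high, barrel 32 mm wide with a black ring low down, barrel to 50 mm up, then a 24 mm wide neck to 63 mm and a cone to a top face 12 mm wide. Loose, 60 to 200 g; z up its axis. Starts in another block, within 5 mm of its recess centre.
- block_1: The smallest storage block: a round pale wooden disc 56 mm wide and 8 mm thick, fixed to the desk, with a round recess 48 mm wide in the middle whose dark floor lies 4 mm above the desk. Origin: centre of its underside, on the desk; z up.
- block_2: The second smallest storage block: a round pale wooden disc 72 mm wide and 8 mm thick, fixed to the desk, with a round recess 48 mm wide in the middle whose dark floor lies 4 mm above the desk. Origin: centre of its underside, on the desk; z up.
- block_3: The second largest storage block: a round pale wooden disc 88 mm wide and 8 mm thick, fixed to the desk, with a round recess 48 mm wide in the middle whose dark floor lies 4 mm above the desk. Origin: centre of its underside, on the desk; z up.
- block_4: The largest storage block: a round pale wooden disc 104 mm wide and 8 mm thick, fixed to the desk, with a round recess 48 mm wide in the middle whose dark floor lies 4 mm above the desk. Origin: centre of its underside, on the desk; z up.
- dish: The empty glass Petri dish with a white paper on its floor: 100 mm wide, wall 12 mm high and 2.5 mm thick, inner floor 3 mm above the desk, fixed to the desk. Origin: centre of its underside, on the desk; z up.
Not all that is in view belongs to the job. Leave any pink or yellow look-alike of the part that bears objective_4_mid alone.

How it is judged:
By the outcome, as a careful person would: the job done as asked, in the order asked, and still so for the second after the job is handed in, with the robot touching nothing.
It also fails if it takes over 141 s, if anything falls off the work surface, if the arm or the gripper's body presses on something with over 40 N, if the wrist force passes 120 N, or if a joint passes its speed limit or range.

## Robot

A 6-joint arm with a two-finger parallel gripper is mounted at the origin on the work surface. World frame = base frame: x ahead of the robot, y to its left, z up, the work surface at z = 0. Lengths are in m, angles in rad, forces in N, time in s.
With the tool pointing down it reaches from about 0.25 to 0.775 m from the base axis. Payload 4 kg.
Tool frame: the origin (TCP) lies on the centre line of the jaws, within the pads' length; the fingertips stand 14 mm ahead of it and the grasp point (between the pads) lies 5 mm behind it (robot.tcp_to_tips is the distance from the TCP to the fingertips, in m); z points along the fingers, y is the line along which they close (so a half turn about z gives the same grasp; the last joint's range is limited). The gripper opens to 94 mm and grips with 3 to 60 N. Pads are 16 mm wide; open, the fingers measure 119 mm over their backs; the gripper's body (75 mm by 177 mm) begins 78 mm behind the grasp point.
Start: joints at [1.141, 0.087, 1.371, -0, 1.684, -0.103], TCP at [0.177, 0.521, 0.22] pointing down, gripper open.
Joint ranges: [-3.1, 3.1], [-0.76, 2.03], [0.27, 2.55], [-1.08, 4.22], [0.17, 2.65], [-2.57, 2.57]. Speed limits (rad/s): [2.79, 2.79, 3.14, 3.14, 3.14, 3.14].

## Interface

Orientations are given as [roll, pitch, yaw] about the fixed x, y, z axes, in that order (R = Rz(yaw) Ry(pitch) Rx(roll)).
In Python, from bench import robot gives the robot as it stands.
- The arm moves only by the tool carry_out, never from a script. Its argument "increments" is a list of rows, each a list of 3 entries, a list of its own where there are three numbers: the closure in counts, from 0 (fully open) to 255 (shut), then the shift along the tool's x, y, z in mm, then the turn about the tool's z in degrees. In form: [[fingers, [dx, dy, dz], twist], ...]. A call has 1 to 8 rows; each row shifts and turns the commanded pose from where the row before left it, along the tool's axes as they then stand; what a row does not reach is not made up. A row lasts 1/10 s, in which the tool goes at most 50 mm and 8.59 degrees, less where a joint would pass 70% of its speed; a pose out of reach is approached as far as the arm can. A call with a gripper value outside its range is refused whole. The fingers move at their own pace and stop on an object; the grip force is fixed at half the most. Time passes only in rows, so rows that do not move let the fingers close. It gives the time, the measured TCP pose, the force, the opening and the grip force at its end, in the units of the state.
- robot.get_obs(): the state, without advancing time (a new reading comes with each control period).
- robot.snapshot(name): name is "scene" or "top" or "wrist"; returns the picture (400x640x3 uint8, blue, green, red); there is no depth.
- robot.get_calibration(name): a dict with "vfov" (degrees; the focal length in pixels is half the picture's height over the tangent of half this angle, whatever the lens; pixels are square), "cx", "cy" (the principal point, pixels), "T" (4x4, takes a point from camera to world coordinates). Camera axes: x right, y down, z forward; pixel columns grow to the right and rows downward; lengths in m; the calibration is good to about 2 mm. The wrist camera is an equidistant fisheye: a pixel r from the principal point sees the ray r / f radians off the axis. A picture is of the moment at which its call begins: read the wrist's pose just before it. get_calibration takes no time and is no camera call; for the wrist camera it gives the pose at the moment of the call.
- robot.close_job(): hands the job in; it is judged then, once.
The state is a dict: "time": time; "joint_positions": joint angles; "qvel": joint speeds; "joint_torque": joint torques, N m; "tool_pos": TCP position; "ee_rot": TCP orientation; "wrist_force": force on the tool from outside, world axes, zero at the start; "wrist_torque": the same for the moment, N m; "width": finger opening in m; "finger_force": force on a finger pad.
Only numpy, scipy, OpenCV 4.12 (cv2) and the standard library are available. Lean on these libraries where they do the work, as an engineer would, in place of code of your own. Each camera call takes 0.05 s, during which the arm holds its last target. There are 200 camera calls.

## Working session

There is one attempt and no reset: what is moved stays moved. The work goes in short steps, Python scripts to look and compute and a tool call to move; the robot and the scene stay as the last step left them, time stands still between calls to the robot, and variables do not carry over. Pictures are saved under pics/ and viewed, at most 14 in all, crops included, and the job is handed in when it is done.

Besides the shell and the picture viewer there is one more tool, called after "Emit:" as name([rows], argument=value, ...), one row to a line, values as JSON. carry_out: Moves the arm, as the interface text tells. Its arguments: {"type":"object","properties":{"increments":{"type":"array","items":{"type":"array"}}},"required":["increments"]}

```bash
ls; mkdir -p pics
python3 - <<'E'
from bench import robot
import cv2,numpy as np
for n in("scene","top","wrist"):
    c=robot.get_calibration(n);print(n,c["vfov"],c["cx"],c["cy"],np.round(c["T"],4).tolist())
    cv2.imwrite(f"pics/{n}0.png",robot.snapshot(n))
print(robot.get_obs())
E
```

```text
pics
scene 50.73334488194128 306.16294717950126 197.63875150296195 [[0.2948, 0.5231, -0.7997, 1.1565], [0.9556, -0.1609, 0.247, -0.207], [0.0005, -0.837, -0.5473, 0.5082], [0.0, 0.0, 0.0, 1.0]]
top 43.545845930644454 324.2383487016259 195.56815775977782 [[0.0007, -0.9859, 0.1676, 0.3155], [-1.0, -0.0006, 0.0008, -0.0075], [-0.0006, -0.1676, -0.9859, 1.2465], [0.0, 0.0, 0.0, 1.0]]
wrist 65.70646984690485 319.50511522387103 193.6391174161468 [[0.3216, 0.911, 0.2581, 0.101], [0.9469, -0.3092, -0.0883, 0.5463], [-0.0006, 0.2728, -0.9621, 0.3831], [0.0, 0.0, 0.0, 1.0]]
{'time': 0.15, 'joint_positions': array([ 1.14089625e+00,  8.77768746e-02,  1.37189992e+00, -6.40003476e-06,
        1.68359196e+00, -1.03070759e-01]), 'qvel': array([-0.00099993, -0.00367325, -0.00422514, -0.00028985,  0.00098327,
        0.00063494]), 'joint_torque': array([ 1.55217895e-03, -3.40641868e+01, -3.02795756e+01,  7.18957046e-02,
        3.04959167e-02, -8.89830221e-05]), 'tool_pos': array([0.17639792, 0.52052615, 0.21858124]), 'ee_rot': array([-3.13992480e+00, -1.66123595e-04,  2.81476248e+00]), 'wrist_force': array([-0.39595969,  0.08454009,  0.17391136]), 'wrist_torque': array([-0.02270364, -0.00908285,  0.03852791]), 'finger_force': 0.0, 'width': 0.09430426125891084}
```

View pics/top0.png

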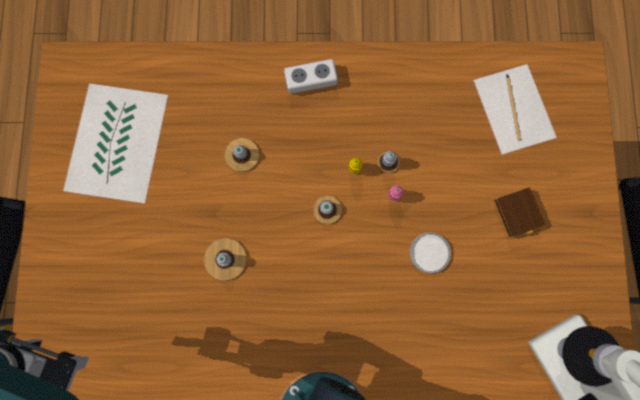

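View pics/scene0.png

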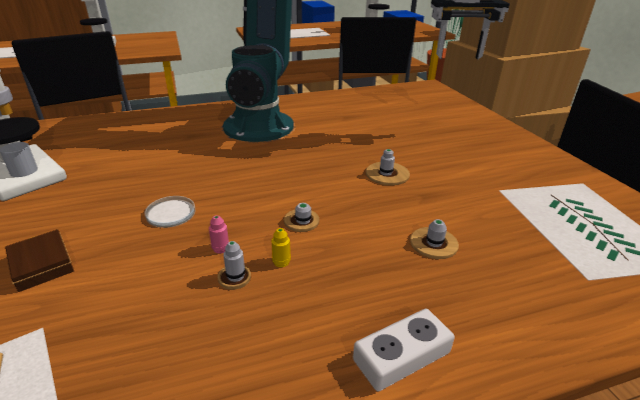

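The top view shows the blocks at D (389,161, smallest, tallest objective), B (328,210), A (241,155) and C (225,259, largest). The dish is at (431,253), the yellow look-alike at (356,166) and the pink one at (396,193). The scene view shows the same, with D at (234,275), B at (302,218), C at (388,172) and A at (435,240). Next I'll segment these and triangulate.

```bash
cat > h.py <<'E'
import cv2,numpy as np
from bench import robot
def ray(c,u,v,fish=False):
    f=200/np.tan(np.radians(c["vfov"])/2); x,y=u-c["cx"],v-c["cy"]
    if fish:
        # text: focal length formula holds whatever the lens; r = f*theta
        r=np.hypot(x,y)+1e-9; t=r/f; d=np.array([x/r*np.sin(t),y/r*np.sin(t),np.cos(t)])
    else: d=np.array([x/f,y/f,1.])
    T=np.array(c["T"]); d=T[:3,:3]@d
    return T[:3,3],d/np.linalg.norm(d)
def plane(c,u,v,z,fish=False):
    o,d=ray(c,u,v,fish); return o+d*(z-o[2])/d[2]
def proj(c,p,fish=False):
    T=np.array(c["T"]);q=T[:3,:3].T@(np.array(p)-T[:3,3]);f=200/np.tan(np.radians(c["vfov"])/2)
    if fish:
        r=np.hypot(*q[:2])+1e-12;s=f*np.arctan2(r,q[2])/r
    else:s=f/q[2]
    return np.array([c["cx"]+s*q[0],c["cy"]+s*q[1]])
def tri(r1,r2):
    A=np.zeros((3,3));b=np.zeros(3)
    for o,d in(r1,r2):
        P=np.eye(3)-np.outer(d,d);A+=P;b+=P@o
    p=np.linalg.solve(A,b); return p,[np.linalg.norm((np.eye(3)-np.outer(d,d))@(p-o)) for o,d in(r1,r2)]
E
python3 - <<'E'
from h import *
for n,R in(("top",[(389,161),(328,210),(241,155),(225,259),(431,253),(356,166),(396,193)]),("scene",[(234,275),(302,218),(435,240),(388,172),(170,211),(281,250),(219,235)])):
    im=cv2.imread(f"pics/{n}0.png");hsv=cv2.cvtColor(im,cv2.COLOR_BGR2HSV);c=robot.get_calibration(n)
    print(n)
    for u,v in R:
        print((u,v),np.round(plane(c,u,v,0.008),3))
    if n=="top":
        for (u,v) in R[:4]: print([im[v,u+k].tolist() for k in (8,11,13,15,17,19,22,26)])
a=cv2.imread("pics/top0.png")[130:290,190:460]; b=cv2.imread("pics/scene0.png")[140:300,140:470]
a=cv2.resize(a,None,fx=2.9,fy=1.8*1.61,interpolation=cv2.INTER_CUBIC)
cv2.imwrite("pics/crop1.png",a)
E
```

```text
top
(389, 161) [ 0.615 -0.171  0.008]
(328, 210) [ 0.489 -0.016  0.008]
(241, 155) [0.631 0.205 0.008]
(225, 259) [0.368 0.237 0.008]
(431, 253) [ 0.383 -0.269  0.008]
(356, 166) [ 0.602 -0.087  0.008]
(396, 193) [ 0.533 -0.187  0.008]
[[32, 51, 70], [33, 69, 103], [24, 64, 103], [25, 62, 99], [30, 67, 104], [30, 66, 104], [27, 63, 104], [36, 77, 122]]
[[30, 51, 71], [56, 91, 116], [45, 79, 109], [28, 64, 101], [35, 68, 109], [43, 91, 149], [50, 99, 157], [47, 100, 158]]
[[18, 32, 53], [58, 96, 123], [61, 101, 130], [63, 105, 131], [53, 89, 118], [33, 67, 104], [33, 71, 111], [44, 103, 166]]
[[27, 36, 52], [57, 91, 117], [53, 87, 114], [53, 88, 112], [55, 93, 118], [52, 90, 117], [40, 73, 111], [35, 73, 116]]
scene
(234, 275) [ 0.618 -0.168  0.008]
(302, 218) [ 0.495 -0.011  0.008]
(435, 240) [0.636 0.207 0.008]
(388, 172) [0.376 0.239 0.008]
(170, 211) [ 0.391 -0.265  0.008]
(281, 250) [ 0.579 -0.076  0.008]
(219, 235) [ 0.501 -0.179  0.008]
```

View pics/crop1.png

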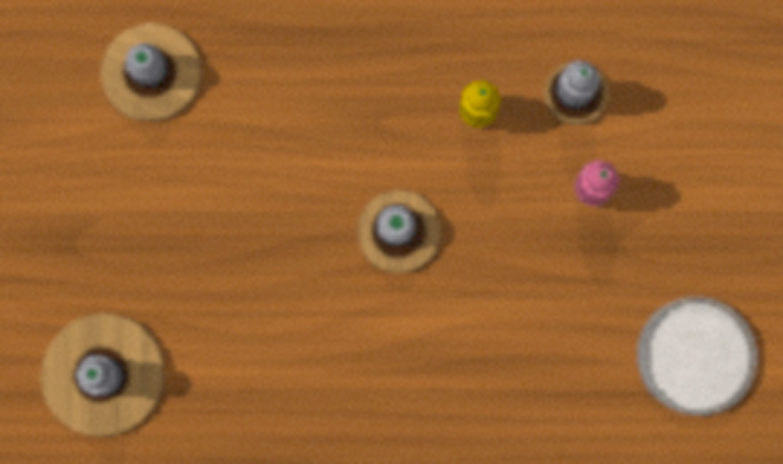

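The crop shows each objective with a green dot on its top, and all four stand in the wrong blocks. D holds the tallest, B the shortest, A the second shortest and C the second tallest. The green dots give me the axes and heights, so I'll turn the tool and fly over with the wrist camera.

```bash
cat >> h.py <<'E'
from scipy.spatial.transform import Rotation as Ro
def delta(target,yaw=None):
    o=robot.get_obs();R=Ro.from_euler("xyz",o["ee_rot"]).as_matrix()
    d=R.T@(np.array(target)-o["tool_pos"])*1000
    print("t",round(o["time"],2),"pos",np.round(o["tool_pos"],4),"rpy",np.round(o["ee_rot"],4),"w",round(o["width"],4),"->tool mm",np.round(d,1), "" if yaw is None else "twist %.1f"%np.degrees(o["ee_rot"][2]-yaw))
def fromyaw(p,target,yaw):
    R=Ro.from_euler("xyz",[np.pi,0,yaw]).as_matrix();print(np.round(R.T@(np.array(target)-np.array(p))*1000,1))
E
python3 -c "
from h import *
p=robot.get_obs()['tool_pos'];delta(p,2.356);fromyaw(p,[.40,.22,.25],2.356)"
```

```text
t 0.15 pos [0.1764 0.5205 0.2186] rpy [-3.1399e+00 -2.0000e-04  2.8148e+00] w 0.0943 ->tool mm [0. 0. 0.] twist 26.3
[-370.6  -54.3  -31.4]
```

Emit:
carry_out([
  [0,[0,0,0],6.6],
  [0,[0,0,0],6.6],
  [0,[0,0,0],6.6],
  [0,[0,0,0],6.5],
])

```text
time: 0.55
tool_pos: [0.1765, 0.5207, 0.219]
ee_rot: [-3.141, 0.0, 2.351]
wrist_force: [-0.1, 0.4, 0.5]
width: 0.0937
finger_force: 0.0
```

Emit:
carry_out([
  [0,[-46,-7,-4],0],
  [0,[-46,-7,-4],0],
  [0,[-46,-7,-4],0],
  [0,[-46,-7,-4],0],
  [0,[-46,-7,-4],0],
  [0,[-46,-7,-4],0],
  [0,[-46,-6,-4],0],
  [0,[-46,-6,-3],0],
])

```text
time: 1.35
tool_pos: [0.3991, 0.2207, 0.2506]
ee_rot: [3.141, 0.0, 2.356]
wrist_force: [0.4, 0.1, -0.2]
width: 0.0939
finger_force: 0.0
```

```bash
cat >> h.py <<'E'
def snap(name):
    c=robot.get_calibration("wrist");o=robot.get_obs();im=robot.snapshot("wrist");cv2.imwrite(f"pics/{name}.png",im)
    np.save(f"pics/{name}.npy",dict(c=c,o=o),allow_pickle=True);return im,c
def load(name): return cv2.imread(f"pics/{name}.png"),np.load(f"pics/{name}.npy",allow_pickle=True).item()["c"]
E
python3 -c "
from h import *
delta([0.55,-.12,.25]);im,c=snap('w1')
for p in ([.615,-.171,.008],[.489,-.016,.008],[.632,.206,.008],[.37,.237,.008],[.386,-.267,.008]):print(np.round(proj(c,p,True)))"
```

```text
t 1.35 pos [0.3991 0.2207 0.2506] rpy [3.1411 0.     2.3559] w 0.0939 ->tool mm [-347.6 -134.1    0.6] 
[257. 383.]
[256. 308.]
[417. 278.]
[312. 144.]
[143. 338.]
```

View pics/w1.png

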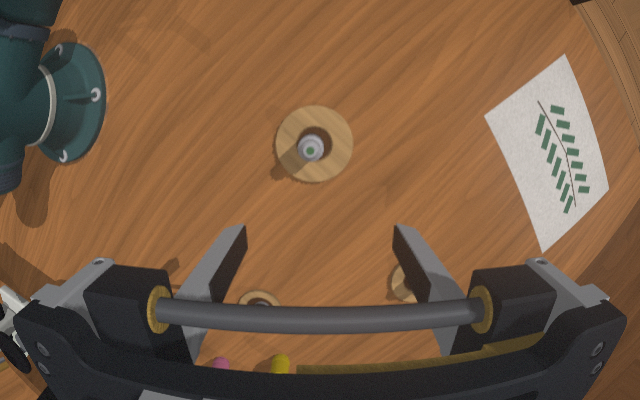

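The wrist view shows C at (314,144) with its objective's dot at (311,150). The predicted pixel was (312,144), so the fisheye model holds. Next is D.

Emit:
carry_out([
  [0,[-44,-12,0],0],
  [0,[-44,-12,0],0],
  [0,[-44,-12,0],0],
  [0,[-44,-12,0],0],
  [0,[-44,-12,0],0],
  [0,[-44,-12,0],0],
  [0,[-44,-11,0],0],
  [0,[-44,-11,0],0],
])

```text
time: 2.2
tool_pos: [0.5813, -0.0945, 0.25]
ee_rot: [-3.142, -0.001, 2.356]
wrist_force: [1.1, 0.6, -0.4]
width: 0.0936
finger_force: 0.0
```

```bash
python3 -c "
from h import *
delta([0.65,-.21,.25]);im,c=snap('w2')"
```

```text
t 2.2 pos [ 0.5813 -0.0945  0.25  ] rpy [-3.1416e+00 -7.0000e-04  2.3555e+00] w 0.0936 ->tool mm [-1.303e+02 -3.300e+01 -1.000e-01]
```

Emit:
carry_out([
  [0,[-43,-11,0],0],
  [0,[-43,-11,0],0],
  [0,[-43,-11,0],0],
])

```text
time: 2.55
tool_pos: [0.6492, -0.2084, 0.2499]
ee_rot: [-3.141, -0.001, 2.356]
wrist_force: [0.5, -0.3, 0.3]
width: 0.0936
finger_force: 0.0
```

```bash
python3 -c "
from h import *
delta([0.615,-.171,.25]);im,c=snap('w3')"
```

```text
t 2.55 pos [ 0.6492 -0.2084  0.2499] rpy [-3.1415e+00 -9.0000e-04  2.3561e+00] w 0.0936 ->tool mm [50.6  2.3 -0.1]
```

View pics/w3.png

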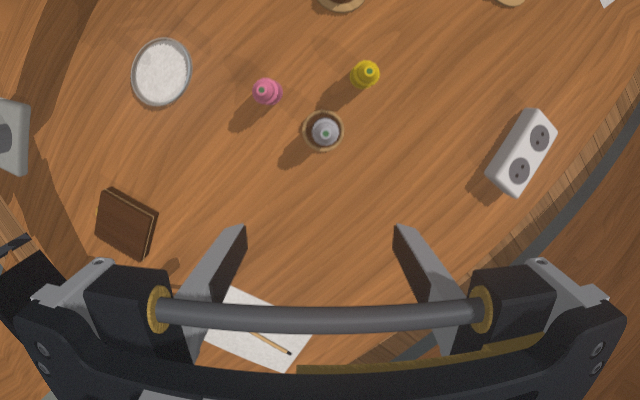

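This view shows D at (323,131) with its objective's dot at (326,133). The dish is at (161,72), pink at (265,92) and yellow at (366,73). I'll take one displaced view for triangulation.

Emit:
carry_out([
  [0,[0,40,0],0],
  [0,[0,40,0],0],
  [0,[0,0,0],0],
])

```text
time: 2.9
tool_pos: [0.7073, -0.1466, 0.2477]
ee_rot: [3.141, -0.004, 2.361]
wrist_force: [-0.2, -0.5, -0.4]
width: 0.0942
finger_force: 0.0
```

```bash
cat >> h.py <<'E'
def dot(im,c,p,rad=22):
    "green dot centroid near projected p"
    hsv=cv2.cvtColor(im,cv2.COLOR_BGR2HSV);m=cv2.inRange(hsv,(50,40,40),(95,255,255))
    k=np.zeros_like(m);q=proj(c,p,True);cv2.circle(k,tuple(int(x) for x in q),rad,255,-1)
    n,l,s,ce=cv2.connectedComponentsWithStats(m&k)
    if n<2:return None
    i=1+np.argmax(s[1:,4]);return ce[i],s[i,4]
def rim(im,c,p,R,z=.008,thr=None):
    "fit outer circle (world, plane z): pale pixels -> plane points -> hull -> circle"
    hsv=cv2.cvtColor(im,cv2.COLOR_BGR2HSV)
    m=cv2.inRange(hsv,(10,50,60),(25,150,255)) if thr is None else cv2.inRange(hsv,*thr)
    q=proj(c,p,True);k=np.zeros_like(m);cv2.circle(k,tuple(int(x) for x in q),int(R*1300+14),255,-1)
    m=cv2.morphologyEx(m&k,cv2.MORPH_OPEN,np.ones((2,2),np.uint8))
    n,l,s,_=cv2.connectedComponentsWithStats(m)
    if n<2:return None
    m=(l==1+np.argmax(s[1:,4])).astype(np.uint8)
    h=cv2.convexHull(max(cv2.findContours(m,0,1)[0],key=len))[:,0]
    w=np.array([plane(c,u,v,z,True)[:2] for u,v in h.astype(float)])
    (x,y),r=cv2.minEnclosingCircle((w*1000).astype(np.float32))
    A=np.c_[2*w,np.ones(len(w))];s=np.linalg.lstsq(A,(w**2).sum(1),rcond=None)[0]
    return np.round([s[0],s[1],np.sqrt(s[2]+s[0]**2+s[1]**2),x/1000,y/1000,r/1000],4)
E
python3 - <<'E'
from h import *
delta([.615,-.171,.25]);snap('w4')
B={"D":([.616,-.17,.008],.028,.072),"B":([.492,-.014,.008],.036,.036),"A":([.633,.206,.008],.044,.048),"C":([.372,.238,.008],.052,.06),"dish":([.386,-.267,.008],.05,0)}
im3,_=load('w3');hsv=cv2.cvtColor(im3,cv2.COLOR_BGR2HSV);print([hsv[131,u].tolist() for u in range(298,350,3)])
for k,(p,R,H) in B.items():
    rs=[]
    for n in("w1","w2","w3","w4"):
        im,c=load(n);q=proj(c,p,True)
        if not(10<q[0]<630 and 10<q[1]<300):continue
        if k=="dish": print(n,k,np.round(q),rim(im,c,p,R,.012,((0,0,90),(180,70,255))));continue
        t=[*p[:2],.004+H];d=dot(im,c,t);print(n,k,np.round(q),d,rim(im,c,p,R))
        if d: rs.append(ray(c,*d[0],True))
    for i in range(1,len(rs)): print("  tri",tri(rs[0],rs[i]))
E
```

```text
t 2.9 pos [ 0.7073 -0.1466  0.2477] rpy [ 3.141  -0.0037  2.3608] w 0.0942 ->tool mm [ 48.4 -82.3  -2.2] 
[[13, 146, 131], [14, 135, 115], [17, 113, 124], [12, 139, 75], [13, 131, 76], [3, 20, 112], [0, 13, 117], [176, 15, 120], [0, 0, 157], [58, 49, 125], [60, 10, 153], [150, 5, 162], [170, 5, 161], [165, 6, 167], [12, 113, 95], [16, 115, 169], [13, 144, 156], [14, 141, 155]]
w2 D [299. 223.] (array([297.64705882, 241.52941176]), np.int32(17)) [ 0.6189 -0.1744  0.0738  0.6186 -0.1745  0.0768]
w3 D [322. 130.] (array([325.27272727, 133.18181818]), np.int32(22)) [ 0.618  -0.1701  0.0661  0.618  -0.1701  0.0665]
w4 D [258. 134.] (array([248.76923077, 135.69230769]), np.int32(26)) [ 0.6157 -0.1724  0.0676  0.6154 -0.1723  0.0683]
  tri (array([ 0.61666608, -0.166709  ,  0.07545313]), [np.float64(7.0072146230121e-05), np.float64(7.007214623024581e-05)])
  tri (array([ 0.61611516, -0.1654795 ,  0.07773964]), [np.float64(0.000403519719733023), np.float64(0.0004035197197330932)])
w2 B [314.  78.] (array([318.27631579,  75.94736842]), np.int32(76)) [ 0.4918 -0.0126  0.079   0.4918 -0.0125  0.0802]
w1 A [417. 279.] None [0.6246 0.2184 0.1086 0.633  0.2166 0.1225]
w2 A [492.  52.] (array([509.8       ,  50.43333333]), np.int32(30)) [0.6317 0.2299 0.1283 0.6407 0.2264 0.1371]
w1 C [314. 145.] (array([309.90243902, 150.26829268]), np.int32(41)) [0.3746 0.235  0.1097 0.3746 0.2351 0.1105]
w2 dish [144. 161.] [ 0.3909 -0.2634  0.0506  0.3919 -0.2637  0.0518]
w3 dish [158.  71.] [ 0.3915 -0.2649  0.0503  0.3921 -0.265   0.0514]
w4 dish [112.  80.] [ 0.3924 -0.2629  0.0509  0.3922 -0.2622  0.0524]
```

Objective D's top triangulates to z≈0.0765, against an expected 0.076, at (0.6164,-0.166). The rim mask is leaking into the desk, so I'll tighten it.

```bash
sed -i 's/cv2.inRange(hsv,(10,50,60),(25,150,255))/cv2.inRange(hsv,(15,50,60),(28,130,255))/' h.py
python3 - <<'E'
from h import *
for n,k,p,R in(("w3","D",[.616,-.17,.008],.028),("w4","D",[.616,-.17,.008],.028),("w2","B",[.492,-.014,.008],.036),("w2","A",[.633,.206,.008],.044),("w1","C",[.372,.238,.008],.052)):
    im,c=load(n);print(n,k,rim(im,c,p,R))
im,c=load("w2");print("B top",plane(c,*dot(im,c,[.492,-.014,.04])[0],.04,True),"A",plane(c,509.8,50.4,.052,True))
im,c=load("w1");print("C top",plane(c,*dot(im,c,[.372,.238,.064])[0],.064,True))
delta([.6164,-.1661,.12]);delta([.6164,-.1661,.036])
E
```

```text
w3 D [ 0.6184 -0.1691  0.0276  0.6185 -0.169   0.028 ]
w4 D [ 0.6183 -0.1677  0.0277  0.6183 -0.1678  0.028 ]
w2 B [ 0.4959 -0.0138  0.0355  0.4957 -0.0139  0.0359]
w2 A [0.6371 0.2033 0.0442 0.6376 0.2033 0.045 ]
w1 C [0.3731 0.2387 0.0517 0.3729 0.2385 0.0521]
B top [ 0.49644989 -0.01110502  0.04      ] A [0.63664729 0.20498295 0.052     ]
C top [0.36926247 0.23563172 0.064     ]
t 2.95 pos [ 0.706  -0.1485  0.2483] rpy [-3.1404e+00 -2.7000e-03  2.3591e+00] w 0.0939 ->tool mm [ 50.8 -75.5 128.6] 
t 2.95 pos [ 0.706  -0.1485  0.2483] rpy [-3.1404e+00 -2.7000e-03  2.3591e+00] w 0.0939 ->tool mm [ 50.6 -75.4 212.6]
```

Emit:
carry_out([
  [0,[17,-25,20],0],
  [0,[17,-25,20],0],
  [0,[17,-25,20],0],
  [0,[0,0,30],0],
  [0,[0,0,0],0],
])

```text
time: 3.45
tool_pos: [0.6119, -0.1677, 0.1558]
ee_rot: [-3.137, -0.008, 2.354]
wrist_force: [-1.0, 0.9, -0.5]
width: 0.0939
finger_force: 0.0
```

Run:
```python
from h import *
delta([.6164,-.1661,.036]);im,c=snap('w5')
```

```text
t 3.45 pos [ 0.6119 -0.1677  0.1558] rpy [-3.1373 -0.0083  2.3541] w 0.0939 ->tool mm [ -3.    4.8 119.8]
```

View pics/w5.png

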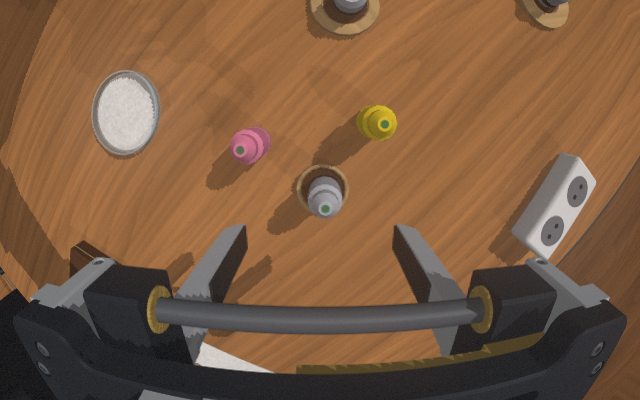

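The objective sits between the fingers, with its dot at (325,209), and both look-alikes are clear. I'll go down in steps.

Emit:
carry_out([
  [0,[0,0,0],0],
  [0,[0,0,20],0],
  [0,[0,0,20],0],
  [0,[0,0,0],0],
  [0,[0,0,0],0],
])

```text
time: 4.0
tool_pos: [0.617, -0.1682, 0.1219]
ee_rot: [3.141, 0.002, 2.356]
wrist_force: [-0.2, -0.0, 2.0]
width: 0.0935
finger_force: 0.0
```

Run:
```python
from h import *
delta([.6164,-.1661,.036]);im,c=snap('w6');d=dot(im,c,[.6164,-.1661,.076]);print(d,plane(c,*d[0],.076,True))
im,c=load('w5');d=dot(im,c,[.6164,-.1661,.076]);print(d,plane(c,*d[0],.076,True))
```

```text
t 4.0 pos [ 0.617  -0.1682  0.1219] rpy [3.1408e+00 1.7000e-03 2.3560e+00] w 0.0935 ->tool mm [ 2.1  1.  85.9] 
(array([320.88709677, 217.40322581]), np.int32(62)) [ 0.61639418 -0.16584231  0.076     ]
(array([325.        , 208.60869565]), np.int32(46)) [ 0.61636701 -0.1658819   0.076     ]
```

Measurements agree across views. Now the descent and grasp.

Emit:
carry_out([
  [0,[2,1,20],0],
  [0,[0,0,25],0],
  [0,[0,0,25],0],
  [0,[0,0,14],0],
  [0,[0,0,0],0],
  [200,[0,0,0],0],
  [200,[0,0,0],0],
  [200,[0,0,0],0],
])

```text
time: 4.85
tool_pos: [0.6165, -0.1662, 0.0384]
ee_rot: [3.14, 0.003, 2.356]
wrist_force: [-0.1, -0.2, -0.4]
width: 0.0733
finger_force: 0.0
```

Emit:
carry_out([
  [200,[0,0,0],0],
  [200,[0,0,0],0],
  [200,[0,0,0],0],
  [200,[0,0,0],0],
])

```text
time: 5.25
tool_pos: [0.6154, -0.1658, 0.0365]
ee_rot: [3.142, -0.0, 2.356]
wrist_force: [0.0, -0.3, 0.1]
width: 0.0413
finger_force: 0.0
```

Emit:
carry_out([
  [200,[0,0,0],0],
  [200,[0,0,0],0],
  [200,[0,0,0],0],
  [200,[0,0,0],0],
  [200,[0,0,-20],0],
  [200,[0,0,-25],0],
  [200,[0,0,-25],0],
  [200,[0,0,-20],0],
])

```text
time: 6.05
tool_pos: [0.6154, -0.166, 0.1275]
ee_rot: [3.142, 0.0, 2.356]
wrist_force: [-0.2, 0.7, -1.6]
width: 0.0315
finger_force: 30.0
```

Run:
```python
from h import *
delta([.3915,-.264,.13]);im,c=snap('w7');d=dot(im,c,[*robot.get_obs()['tool_pos'][:2],robot.get_obs()['tool_pos'][2]+.04]);print(d,robot.get_obs()['finger_force'])
```

```text
t 6.05 pos [ 0.6154 -0.166   0.1275] rpy [3.1416e+00 2.0000e-04 2.3557e+00] w 0.0315 ->tool mm [  88.8 -227.7   -2.5] 
(array([319.24666667, 285.13333333]), np.int32(150)) 29.998529438253172
```

View pics/w7.png

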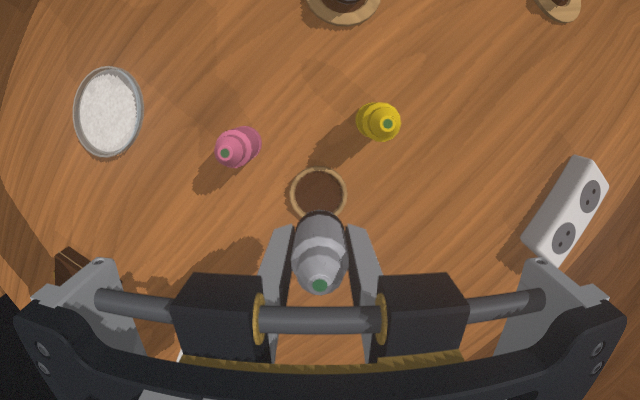

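It is held upright (dot at (319,285)), and block D is empty at (320,193). I'll carry it to the dish.

Emit:
carry_out([
  [200,[15,-38,0],0],
  [200,[15,-38,0],0],
  [200,[15,-38,0],0],
  [200,[15,-38,0],0],
  [200,[15,-38,0],0],
  [200,[14,-38,0],0],
  [200,[0,0,0],0],
  [200,[0,0,0],0],
])

```text
time: 6.9
tool_pos: [0.3906, -0.2641, 0.1259]
ee_rot: [3.141, -0.001, 2.354]
wrist_force: [1.2, 0.3, -1.0]
width: 0.0312
finger_force: 30.0
```

Run:
```python
from h import *
im,c=snap('w8');print(rim(im,c,[.391,-.264,.012],.05,.012,((0,0,90),(180,70,255))));delta([.3915,-.264,.0365])
```

```text
[ 0.4036 -0.2784  0.0662  0.4035 -0.276   0.0694]
t 6.95 pos [ 0.3913 -0.2639  0.126 ] rpy [ 3.1409e+00 -3.0000e-04  2.3552e+00] w 0.0316 ->tool mm [-0.2 -0.  89.5]
```

Emit:
carry_out([
  [200,[0,0,25],0],
  [200,[0,0,25],0],
  [200,[0,0,20],0],
  [200,[0,0,12],0],
  [200,[0,0,0],0],
  [200,[0,0,0],0],
  [200,[0,0,4],0],
  [200,[0,0,0],0],
])

```text
time: 7.75
tool_pos: [0.3917, -0.2643, 0.0411]
ee_rot: [3.141, 0.001, 2.356]
wrist_force: [-0.3, -0.7, -1.8]
width: 0.0315
finger_force: 30.0
```

Emit:
carry_out([
  [200,[0,0,2],0],
  [200,[0,0,0],0],
])

```text
time: 7.95
tool_pos: [0.3912, -0.2641, 0.0386]
ee_rot: [3.141, 0.0, 2.356]
wrist_force: [0.3, -0.6, -1.6]
width: 0.0318
finger_force: 30.0
```

Emit:
carry_out([
  [200,[0,0,1],0],
  [200,[0,0,1],0],
  [200,[0,0,0],0],
])

```text
time: 8.25
tool_pos: [0.3911, -0.264, 0.0363]
ee_rot: [3.142, -0.0, 2.356]
wrist_force: [0.3, 0.7, -1.5]
width: 0.0313
finger_force: 30.0
```

Emit:
carry_out([
  [200,[0,0,1],0],
  [200,[0,0,0],0],
])

```text
time: 8.45
tool_pos: [0.3912, -0.264, 0.0354]
ee_rot: [3.141, -0.0, 2.356]
wrist_force: [-0.4, 0.2, -1.5]
width: 0.0314
finger_force: 30.0
```

Emit:
carry_out([
  [200,[0,0,0.8],0],
  [200,[0,0,0],0],
  [60,[0,0,0],0],
  [60,[0,0,0],0],
  [60,[0,0,0],0],
  [60,[0,0,0],0],
  [60,[0,0,0],0],
  [60,[0,0,0],0],
])

```text
time: 9.25
tool_pos: [0.3912, -0.2641, 0.0346]
ee_rot: [3.142, -0.0, 2.356]
wrist_force: [-0.4, 0.7, -0.1]
width: 0.0713
finger_force: 0.0
```

Emit:
carry_out([
  [60,[0,0,-20],0],
  [60,[0,0,-30],0],
  [60,[0,0,-40],0],
  [60,[0,0,-40],0],
  [0,[0,0,0],0],
  [0,[0,0,0],0],
])

```text
time: 9.85
tool_pos: [0.3917, -0.2645, 0.1657]
ee_rot: [3.141, 0.003, 2.356]
wrist_force: [0.6, -0.1, -0.8]
width: 0.0842
finger_force: 0.0
```

Run:
```python
from h import *
im,c=snap('w9');d=dot(im,c,[.391,-.264,.075]);print(d,plane(c,*d[0],.075,True));delta([.496,-.012,.165])
```

```text
(array([319.26666667, 201.53333333]), np.int32(45)) [ 0.39166296 -0.26446104  0.075     ]
t 9.9 pos [ 0.3909 -0.2639  0.164 ] rpy [ 3.1415e+00 -8.0000e-04  2.3557e+00] w 0.0883 ->tool mm [103.9 252.3  -0.9]
```

The parked objective stands upright at (0.3917,-0.2645). Next is objective 1 in B, with snapshots from two places.

Emit:
carry_out([
  [0,[6,36,0],0],
  [0,[6,36,0],0],
  [0,[6,36,0],0],
  [0,[6,36,0],0],
  [0,[6,36,0],0],
  [0,[6,36,0],0],
  [0,[6,36,0],0],
  [0,[0,0,0],0],
])

```text
time: 10.7
tool_pos: [0.5401, -0.0526, 0.1616]
ee_rot: [-3.141, -0.005, 2.361]
wrist_force: [0.3, -1.3, 0.0]
width: 0.094
finger_force: 0.0
```

Run:
```python
from h import *
im,c=snap('w10');d=dot(im,c,[.496,-.011,.04]);print(d,plane(c,*d[0],.04,True),rim(im,c,[.4955,-.0138,.008],.036));delta([.496,-.0115,.1])
```

```text
(array([318.31468531, 128.83916084]), np.int32(143)) [ 0.49598612 -0.01033363  0.04      ] [ 0.495  -0.0127  0.0355  0.495  -0.0127  0.0357]
t 10.75 pos [ 0.5392 -0.0545  0.1618] rpy [-3.1387 -0.0042  2.3593] w 0.094 ->tool mm [60.7  0.3 62.1]
```

Emit:
carry_out([
  [0,[30,0,20],0],
  [0,[30,0,25],0],
  [0,[0,0,20],0],
  [0,[0,0,0],0],
  [0,[0,0,0],0],
])

```text
time: 11.25
tool_pos: [0.4966, -0.0147, 0.0991]
ee_rot: [-3.14, -0.001, 2.355]
wrist_force: [-0.2, -0.6, 0.2]
width: 0.0939
finger_force: 0.0
```

Run:
```python
from h import *
im,c=snap('w11');d=dot(im,c,[.496,-.011,.04]);print(d,plane(c,*d[0],.04,True),rim(im,c,[.4955,-.0138,.008],.036))
a,c2=load('w10');r2=ray(c2,*dot(a,c2,[.496,-.011,.04])[0],True);p,e=tri(ray(c,*d[0],True),r2);print(p,e);delta([p[0],p[1],.026])
```

```text
(array([322.68599034, 209.58937198]), np.int32(207)) [ 0.49576857 -0.01025656  0.04      ] [ 0.4941 -0.0123  0.0356  0.494  -0.0123  0.0359]
[ 0.49598781 -0.01040258  0.03923035] [np.float64(4.454884528788938e-05), np.float64(4.454884528784592e-05)]
t 11.3 pos [ 0.4976 -0.0148  0.1002] rpy [3.1415e+00 7.0000e-04 2.3545e+00] w 0.0939 ->tool mm [ 4.3  1.9 74.2]
```

Objective 1's top is at z 0.039, as expected. Descending to grasp it.

Emit:
carry_out([
  [100,[4,2,25],0],
  [100,[0,0,25],0],
  [100,[0,0,15],0],
  [100,[0,0,8],0],
  [100,[0,0,0],0],
  [100,[0,0,0],0],
])

```text
time: 11.9
tool_pos: [0.4971, -0.01, 0.028]
ee_rot: [3.14, 0.002, 2.355]
wrist_force: [0.1, -0.6, 0.1]
width: 0.0569
finger_force: 0.0
```

Emit:
carry_out([
  [200,[0,0,0],0],
  [200,[0,0,0],0],
  [200,[0,0,0],0],
  [200,[0,0,0],0],
  [200,[0,0,0],0],
  [200,[0,0,0],0],
  [200,[0,0,0],0],
])

```text
time: 12.6
tool_pos: [0.4962, -0.0096, 0.0272]
ee_rot: [3.141, 0.001, 2.356]
wrist_force: [-0.2, 0.0, 4.2]
width: 0.0309
finger_force: 30.0
```

Emit:
carry_out([
  [200,[0,0,0],0],
  [200,[0,0,-5],0],
  [200,[0,0,-20],0],
  [200,[0,0,-25],0],
  [200,[0,0,-25],0],
  [200,[0,0,-15],0],
  [200,[0,0,0],0],
  [200,[0,0,0],0],
])

```text
time: 13.4
tool_pos: [0.4956, -0.0095, 0.116]
ee_rot: [-3.141, -0.001, 2.356]
wrist_force: [0.2, -0.1, -1.2]
width: 0.0309
finger_force: 30.0
```

Run:
```python
from h import *
im,c=snap('w12');print(robot.get_obs()['finger_force']);delta([.6183,-.1685,.115])
print(rim(im,c,[.4945,-.0125,.008],.036))
```

```text
29.999815423507243
t 13.45 pos [ 0.4951 -0.0094  0.1153] rpy [-3.1403e+00 -2.0000e-03  2.3558e+00] w 0.0311 ->tool mm [-1.996e+02 -2.530e+01 -1.000e-01] 
[ 0.494  -0.0122  0.0356  0.4941 -0.0124  0.036 ]
```

View pics/w12.png

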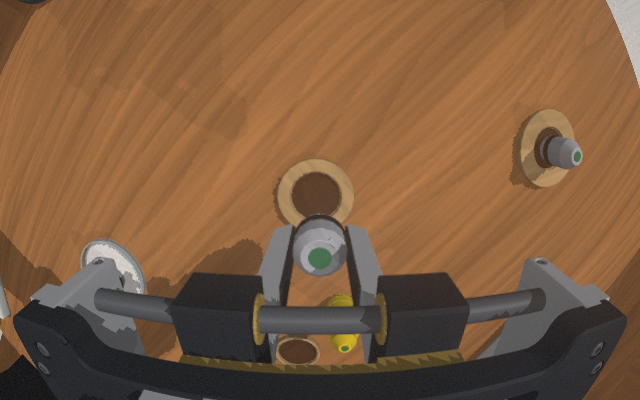

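Objective 1 is held (dot at (319,258)). The recess of B at (316,193) is empty, and yellow at (343,330) is clear of the path at height. I'll carry it to block 1.

Emit:
carry_out([
  [200,[0,0,-20],0],
  [200,[-40,-5,0],0],
  [200,[-40,-5,0],0],
  [200,[-40,-5,0],0],
  [200,[-40,-5,0],0],
  [200,[-40,-5,0],0],
  [200,[0,0,0],0],
  [200,[0,0,0],0],
])

```text
time: 14.25
tool_pos: [0.6187, -0.1688, 0.1338]
ee_rot: [-3.14, -0.005, 2.355]
wrist_force: [-0.5, -0.2, -1.2]
width: 0.0312
finger_force: 30.0
```

Run:
```python
from h import *
im,c=snap('w13');print(rim(im,c,[.618,-.1685,.008],.028));delta([.6183,-.1685,.027])
```

```text
[ 0.617  -0.168   0.0278  0.6171 -0.1679  0.028 ]
t 14.3 pos [ 0.6186 -0.1681  0.1346] rpy [-3.1405 -0.0039  2.3556] w 0.0313 ->tool mm [ -0.5  -0.4 107.6]
```

Emit:
carry_out([
  [200,[0,0,30],0],
  [200,[0,0,30],0],
  [200,[0,0,25],0],
  [200,[0,0,15],0],
  [200,[0,0,4],0],
  [200,[0,0,0],0],
  [200,[0,0,2],0],
  [200,[0,0,0],0],
])

```text
time: 15.1
tool_pos: [0.6206, -0.169, 0.0323]
ee_rot: [3.14, 0.003, 2.356]
wrist_force: [-0.5, 0.1, -0.4]
width: 0.0314
finger_force: 30.0
```

Emit:
carry_out([
  [200,[0,0,0.5],0],
  [200,[0,0,0],0],
])

```text
time: 15.3
tool_pos: [0.62, -0.1689, 0.0309]
ee_rot: [3.141, 0.001, 2.356]
wrist_force: [0.2, 0.1, -0.9]
width: 0.0311
finger_force: 30.0
```

Emit:
carry_out([
  [200,[0,0,1],0],
  [200,[0,0,0],0],
  [200,[0,0,1],0],
  [200,[0,0,0],0],
  [200,[0,0,1],0],
  [200,[0,0,0],0],
])

```text
time: 15.9
tool_pos: [0.6197, -0.1687, 0.0272]
ee_rot: [3.141, 0.0, 2.356]
wrist_force: [0.5, -0.9, -0.9]
width: 0.0314
finger_force: 30.0
```

Emit:
carry_out([
  [200,[0,0,0.5],0],
  [200,[0,0,0],0],
  [200,[0,0,0],0],
])

```text
time: 16.2
tool_pos: [0.6197, -0.1687, 0.0272]
ee_rot: [3.141, 0.0, 2.356]
wrist_force: [-2.1, 0.2, 3.9]
width: 0.0313
finger_force: 30.0
```

Contact at +3.9 N, so I'll release, back off, and head for A with objective 2.

Emit:
carry_out([
  [60,[0,0,0],0],
  [60,[0,0,0],0],
  [60,[0,0,0],0],
  [60,[0,0,0],0],
  [60,[0,0,0],0],
  [60,[0,0,-25],0],
  [60,[0,0,-45],0],
  [0,[0,0,-45],0],
])

```text
time: 17.0
tool_pos: [0.6188, -0.1684, 0.1416]
ee_rot: [-3.14, -0.003, 2.356]
wrist_force: [0.4, -0.4, -0.6]
width: 0.077
finger_force: 0.0
```

Run:
```python
from h import *
im,c=snap('w14');d=dot(im,c,[.6195,-.1685,.04]);print(d,plane(c,*d[0],.04,True),rim(im,c,[.618,-.1685,.008],.028));delta([.637,.204,.16])
```

```text
(array([320.0890411, 199.8630137]), np.int32(146)) [ 0.62007199 -0.16884076  0.04      ] [ 0.6171 -0.168   0.0278  0.6172 -0.168   0.0281]
t 17.05 pos [ 0.6232 -0.17    0.1529] rpy [3.1354 0.0132 2.3558] w 0.0802 ->tool mm [254.7 274.1  -8.8]
```

Emit:
carry_out([
  [0,[25,34,0],0],
  [0,[25,34,0],0],
  [0,[25,34,0],0],
  [0,[25,34,0],0],
  [0,[25,34,0],0],
  [0,[25,34,0],0],
  [0,[25,34,0],0],
  [0,[25,34,0],0],
])

```text
time: 17.85
tool_pos: [0.6708, 0.1668, 0.1416]
ee_rot: [3.141, 0.0, 2.356]
wrist_force: [0.3, -1.1, -0.9]
width: 0.0942
finger_force: 0.0
```

Emit:
carry_out([
  [0,[0,0,0],0],
  [0,[0,0,0],0],
  [0,[0,0,0],0],
])

```text
time: 18.15
tool_pos: [0.6707, 0.1638, 0.1415]
ee_rot: [-3.141, 0.0, 2.355]
wrist_force: [-0.4, 0.6, 0.5]
width: 0.0942
finger_force: 0.0
```

Run:
```python
from h import *
im,c=snap('w15');d=dot(im,c,[.637,.205,.052]);print(d,plane(c,*d[0],.052,True),rim(im,c,[.637,.2035,.008],.044));delta([.637,.205,.16])
```

```text
(array([325.53719008, 139.27272727]), np.int32(121)) [0.63609894 0.20573816 0.052     ] [0.6364 0.2056 0.0435 0.6362 0.2057 0.0438]
t 18.2 pos [0.6707 0.1635 0.1416] rpy [-3.1412e+00  3.0000e-04  2.3540e+00] w 0.0937 ->tool mm [ 53.2   5.4 -18.4]
```

Emit:
carry_out([
  [0,[27,0,20],0],
  [0,[27,0,20],0],
  [0,[0,0,10],0],
  [0,[0,0,0],0],
  [0,[0,0,0],0],
])

```text
time: 18.7
tool_pos: [0.6335, 0.2018, 0.0923]
ee_rot: [3.141, 0.001, 2.354]
wrist_force: [-0.2, -0.9, 0.1]
width: 0.0939
finger_force: 0.0
```

Run:
```python
from h import *
im,c=snap('w16');d=dot(im,c,[.637,.205,.052]);print(d,plane(c,*d[0],.052,True),rim(im,c,[.637,.2035,.008],.044))
a,c2=load('w15');r2=ray(c2,*dot(a,c2,[.637,.205,.052])[0],True);p,e=tri(ray(c,*d[0],True),r2);print(p,e);delta([p[0],p[1],.03])
```

```text
(array([325.6375, 221.3625]), np.int32(160)) [0.63587844 0.20579127 0.052     ] [0.6357 0.2059 0.0436 0.6356 0.2055 0.0441]
[0.63611626 0.20565695 0.05131477] [np.float64(5.840176597453036e-05), np.float64(5.8401765974416895e-05)]
t 18.75 pos [0.634  0.2019 0.093 ] rpy [3.1397e+00 1.6000e-03 2.3539e+00] w 0.0939 ->tool mm [ 1.2  4.  63. ]
```

Emit:
carry_out([
  [100,[1,4,20],0],
  [100,[0,0,20],0],
  [100,[0,0,15],0],
  [100,[0,0,8],0],
  [100,[0,0,0],0],
  [100,[0,0,0],0],
  [200,[0,0,0],0],
  [200,[0,0,0],0],
])

```text
time: 19.55
tool_pos: [0.6354, 0.207, 0.03]
ee_rot: [3.14, 0.001, 2.356]
wrist_force: [-1.1, -1.4, 0.6]
width: 0.0444
finger_force: 0.0
```

Emit:
carry_out([
  [200,[0,0,0],0],
  [200,[0,0,0],0],
  [200,[0,0,0],0],
  [200,[0,0,0],0],
  [200,[0,0,0],0],
])

```text
time: 20.05
tool_pos: [0.6349, 0.2069, 0.0293]
ee_rot: [3.141, 0.0, 2.356]
wrist_force: [0.1, 0.6, 3.2]
width: 0.0311
finger_force: 30.0
```

Emit:
carry_out([
  [200,[0,0,-5],0],
  [200,[0,0,-20],0],
  [200,[0,0,-30],0],
  [200,[0,0,-30],0],
  [200,[0,0,-15],0],
  [200,[0,0,0],0],
  [200,[0,0,0],0],
])

```text
time: 20.75
tool_pos: [0.6341, 0.2066, 0.1274]
ee_rot: [-3.14, -0.001, 2.356]
wrist_force: [-0.9, -0.3, -1.0]
width: 0.0314
finger_force: 30.0
```

Run:
```python
from h import *
o=robot.get_obs();im,c=snap('w17');print(o['finger_force'],o['wrist_force'],dot(im,c,o['tool_pos']+[0,0,.022],30));delta([.4943,-.0125,.128])
```

```text
29.99978167936206 [-0.86314055 -0.29051622 -0.98452096] (array([319.55072464, 269.06884058]), np.int32(276))
t 20.8 pos [0.6336 0.2065 0.1264] rpy [-3.1385e+00 -1.9000e-03  2.3558e+00] w 0.0314 ->tool mm [ -56.4 -253.3   -1. ]
```

Emit:
carry_out([
  [200,[-8,-36,0],0],
  [200,[-8,-36,0],0],
  [200,[-8,-36,0],0],
  [200,[-8,-36,0],0],
  [200,[-8,-36,0],0],
  [200,[-8,-36,0],0],
  [200,[-8,-37,0],0],
  [200,[0,0,0],0],
])

```text
time: 21.6
tool_pos: [0.492, -0.0144, 0.1263]
ee_rot: [-3.137, -0.003, 2.351]
wrist_force: [-0.9, -0.1, -0.7]
width: 0.0313
finger_force: 30.0
```

Emit:
carry_out([
  [200,[0,0,0],0],
  [200,[0,0,20],0],
  [200,[0,0,25],0],
  [200,[0,0,20],0],
  [200,[0,0,0],0],
  [200,[0,0,0],0],
])

```text
time: 22.2
tool_pos: [0.4952, -0.0108, 0.0631]
ee_rot: [-3.141, -0.002, 2.357]
wrist_force: [0.8, -0.1, -0.2]
width: 0.0315
finger_force: 30.0
```

Run:
```python
from h import *
im,c=snap('w18');print(rim(im,c,[.4945,-.0125,.008],.036));delta([.4943,-.0125,.0293])
```

```text
[ 0.4918 -0.0111  0.0342  0.4934 -0.012   0.0356]
t 22.25 pos [ 0.496  -0.0111  0.0641] rpy [3.1410e+00 3.0000e-04 2.3568e+00] w 0.0314 ->tool mm [ 0.2 -2.2 34.8]
```

Emit:
carry_out([
  [200,[0,-2,15],0],
  [200,[0,0,10],0],
  [200,[0,0,6],0],
  [200,[0,0,2],0],
  [200,[0,0,0],0],
  [200,[0,0,1],0],
  [200,[0,0,0],0],
])

```text
time: 22.95
tool_pos: [0.4942, -0.0131, 0.0301]
ee_rot: [3.141, 0.001, 2.356]
wrist_force: [-0.0, -0.0, -0.9]
width: 0.0306
finger_force: 30.0
```

Emit:
carry_out([
  [200,[0,0,0.7],0],
  [200,[0,0,0],0],
  [200,[0,0,0],0],
])

```text
time: 23.25
tool_pos: [0.4941, -0.0131, 0.0293]
ee_rot: [3.141, 0.001, 2.356]
wrist_force: [0.2, -0.3, -0.7]
width: 0.0314
finger_force: 30.0
```

Emit:
carry_out([
  [200,[0,0,0.6],0],
  [200,[0,0,0],0],
  [60,[0,0,0],0],
  [60,[0,0,0],0],
  [60,[0,0,0],0],
  [60,[0,0,0],0],
  [60,[0,0,0],0],
  [60,[0,0,-25],0],
])

```text
time: 24.05
tool_pos: [0.4907, -0.0127, 0.0499]
ee_rot: [-3.137, -0.007, 2.356]
wrist_force: [-0.2, 0.1, -0.0]
width: 0.0714
finger_force: 0.0
```

Emit:
carry_out([
  [60,[0,0,-45],0],
  [0,[0,0,-45],0],
  [0,[0,0,0],0],
  [0,[0,0,0],0],
])

```text
time: 24.45
tool_pos: [0.4947, -0.0132, 0.1448]
ee_rot: [3.14, 0.003, 2.356]
wrist_force: [-0.5, -0.0, -0.1]
width: 0.0919
finger_force: 0.0
```

Run:
```python
from h import *
im,c=snap('w19');d=dot(im,c,[.494,-.0125,.052]);print(d,plane(c,*d[0],.052,True),rim(im,c,[.494,-.0125,.008],.036));delta([.37,.237,.155])
```

```text
(array([318.76470588, 201.7745098 ]), np.int32(102)) [ 0.49510054 -0.01397704  0.052     ] [ 0.4942 -0.0123  0.0356  0.4941 -0.0125  0.0359]
t 24.5 pos [ 0.4936 -0.013   0.1429] rpy [-3.1414e+00 -3.0000e-04  2.3558e+00] w 0.093 ->tool mm [264.2  89.3 -12. ]
```

Objective 2 is placed upright, 1–2 mm off centre. Next is objective 3 in C.

Emit:
carry_out([
  [0,[35,15,-2],0],
  [0,[35,15,-2],0],
  [0,[35,15,-2],0],
  [0,[35,15,-2],0],
  [0,[35,15,-2],0],
  [0,[35,14,-2],0],
  [0,[0,0,0],0],
  [0,[0,0,0],0],
])

```text
time: 25.3
tool_pos: [0.4072, 0.1983, 0.1534]
ee_rot: [-3.138, -0.001, 2.358]
wrist_force: [0.7, -0.3, -0.9]
width: 0.094
finger_force: 0.0
```

Run:
```python
from h import *
im,c=snap('w20');d=dot(im,c,[.37,.236,.064]);print(d,plane(c,*d[0],.064,True),rim(im,c,[.373,.238,.008],.052));delta([.37,.236,.105])
```

```text
(array([319.04444444, 139.72222222]), np.int32(90)) [0.36875037 0.23597833 0.064     ] [0.372  0.2394 0.0515 0.3721 0.2393 0.0518]
t 25.35 pos [0.4077 0.1977 0.1537] rpy [-3.1385e+00 -7.0000e-04  2.3561e+00] w 0.0942 ->tool mm [53.7  0.5 48.8]
```

Emit:
carry_out([
  [0,[27,0,20],0],
  [0,[27,0,20],0],
  [0,[0,0,5],0],
  [0,[0,0,0],0],
  [0,[0,0,0],0],
])

```text
time: 25.85
tool_pos: [0.3714, 0.2356, 0.1108]
ee_rot: [3.141, 0.001, 2.354]
wrist_force: [-0.9, 1.0, -0.9]
width: 0.094
finger_force: 0.0
```

Run:
```python
from h import *
im,c=snap('w21');d=dot(im,c,[.37,.236,.064]);print(d,plane(c,*d[0],.064,True),rim(im,c,[.373,.238,.008],.052))
a,c2=load('w20');r2=ray(c2,*dot(a,c2,[.37,.236,.064])[0],True);p,e=tri(ray(c,*d[0],True),r2);print(p,e);delta([p[0],p[1],.032])
```

```text
(array([316.81578947, 216.79824561]), np.int32(114)) [0.36853417 0.23598886 0.064     ] [0.3715 0.2396 0.0516 0.3714 0.2395 0.0519]
[0.36873775 0.23588256 0.06340632] [np.float64(7.41825029032362e-05), np.float64(7.418250290309466e-05)]
t 25.9 pos [0.3716 0.2358 0.1112] rpy [3.1402e+00 1.0000e-03 2.3538e+00] w 0.0939 ->tool mm [ 2.2 -2.1 79.2]
```

Its top is at z 0.0634, as expected, and block 4's centre is (0.3715,0.2395). Grasping it.

Emit:
carry_out([
  [100,[2,-2,25],0],
  [100,[0,0,25],0],
  [100,[0,0,20],0],
  [100,[0,0,9],0],
  [100,[0,0,0],0],
  [100,[0,0,0],0],
  [200,[0,0,0],0],
  [200,[0,0,0],0],
])

```text
time: 26.7
tool_pos: [0.3683, 0.237, 0.0326]
ee_rot: [3.139, 0.001, 2.356]
wrist_force: [-0.0, -0.2, -0.6]
width: 0.0445
finger_force: 0.0
```

Emit:
carry_out([
  [200,[0,0,0],0],
  [200,[0,0,0],0],
  [200,[0,0,0],0],
  [200,[0,0,0],0],
  [200,[0,0,0],0],
])

```text
time: 27.2
tool_pos: [0.3677, 0.2368, 0.0319]
ee_rot: [3.141, 0.0, 2.356]
wrist_force: [-0.4, -0.7, 3.9]
width: 0.0313
finger_force: 30.0
```

Emit:
carry_out([
  [200,[0,0,-5],0],
  [200,[0,0,-20],0],
  [200,[0,0,-30],0],
  [200,[0,0,-30],0],
  [200,[0,0,-15],0],
  [200,[0,0,0],0],
  [200,[0,0,0],0],
])

```text
time: 27.9
tool_pos: [0.3669, 0.2363, 0.1305]
ee_rot: [-3.14, -0.0, 2.356]
wrist_force: [0.3, 0.6, -2.1]
width: 0.0311
finger_force: 30.0
```

Run:
```python
from h import *
o=robot.get_obs();im,c=snap('w22');print(o['finger_force'],o['wrist_force'],dot(im,c,o['tool_pos']+[0,0,.032],30));delta([.636,.2055,.13])
```

```text
29.999297720496543 [ 0.29145803  0.59591618 -2.07646413] (array([319.68312757, 277.64609053]), np.int32(243))
t 27.95 pos [0.3664 0.2361 0.1298] rpy [-3.1389e+00 -1.0000e-03  2.3558e+00] w 0.0311 ->tool mm [-212.2  169.1   -0.9]
```

Emit:
carry_out([
  [200,[-35,28,0],0],
  [200,[-35,28,0],0],
  [200,[-35,28,0],0],
  [200,[-35,28,0],0],
  [200,[-36,28,0],0],
  [200,[-36,28,0],0],
  [200,[0,0,0],0],
  [200,[0,0,0],0],
])

```text
time: 28.75
tool_pos: [0.6352, 0.2047, 0.1273]
ee_rot: [-3.136, -0.004, 2.355]
wrist_force: [0.3, 1.2, -1.6]
width: 0.0309
finger_force: 30.0
```

Emit:
carry_out([
  [200,[0,0,20],0],
  [200,[0,0,25],0],
  [200,[0,0,20],0],
  [200,[0,0,0],0],
  [200,[0,0,0],0],
])

```text
time: 29.25
tool_pos: [0.6347, 0.2057, 0.0665]
ee_rot: [-3.141, -0.001, 2.357]
wrist_force: [0.1, 0.5, -1.0]
width: 0.0314
finger_force: 30.0
```

Run:
```python
from h import *
delta([.636,.2055,.0319])
```

```text
t 29.25 pos [0.6347 0.2057 0.0665] rpy [-3.1408e+00 -8.0000e-04  2.3566e+00] w 0.0314 ->tool mm [-1.1  0.8 34.6]
```

Emit:
carry_out([
  [200,[0,0,15],0],
  [200,[0,0,10],0],
  [200,[0,0,6],0],
  [200,[0,0,1],0],
  [200,[0,0,0],0],
  [200,[0,0,1],0],
  [200,[0,0,0],0],
])

```text
time: 29.95
tool_pos: [0.6364, 0.2054, 0.0338]
ee_rot: [3.141, 0.0, 2.356]
wrist_force: [0.1, -0.2, -1.6]
width: 0.0313
finger_force: 30.0
```

Emit:
carry_out([
  [200,[0,0,0.7],0],
  [200,[0,0,0],0],
  [200,[0,0,0],0],
])

```text
time: 30.25
tool_pos: [0.6361, 0.2054, 0.0328]
ee_rot: [3.141, 0.0, 2.356]
wrist_force: [0.3, 0.1, -1.2]
width: 0.0313
finger_force: 30.0
```

Emit:
carry_out([
  [200,[0,0,0.7],0],
  [200,[0,0,0],0],
  [200,[0,0,0.5],0],
  [200,[0,0,0],0],
])

```text
time: 30.65
tool_pos: [0.6361, 0.2054, 0.032]
ee_rot: [3.141, 0.0, 2.356]
wrist_force: [-1.5, -0.3, 1.7]
width: 0.0312
finger_force: 30.0
```

Emit:
carry_out([
  [200,[0,0,0.3],0],
  [200,[0,0,0],0],
  [60,[0,0,0],0],
  [60,[0,0,0],0],
  [60,[0,0,0],0],
  [60,[0,0,0],0],
  [60,[0,0,0],0],
  [60,[0,0,-25],0],
])

```text
time: 31.45
tool_pos: [0.633, 0.2046, 0.0515]
ee_rot: [-3.134, -0.005, 2.356]
wrist_force: [-0.6, 0.5, -0.4]
width: 0.0715
finger_force: 0.0
```

Emit:
carry_out([
  [60,[0,0,-45],0],
  [0,[0,0,-45],0],
  [0,[0,0,-15],0],
  [0,[0,0,0],0],
  [0,[0,0,0],0],
])

```text
time: 31.95
tool_pos: [0.6354, 0.2052, 0.1594]
ee_rot: [-3.14, -0.001, 2.356]
wrist_force: [0.1, 0.5, 0.2]
width: 0.0937
finger_force: 0.0
```

Run:
```python
from h import *
im,c=snap('w23');d=dot(im,c,[.636,.2055,.064]);print(d,plane(c,*d[0],.064,True),rim(im,c,[.636,.2055,.008],.044));delta([.3917,-.2645,.16])
```

```text
(array([320.46753247, 201.94805195]), np.int32(77)) [0.63705654 0.2047669  0.064     ] [0.6361 0.206  0.0436 0.6361 0.2059 0.044 ]
t 32.0 pos [0.6348 0.205  0.1581] rpy [-3.1375e+00 -2.6000e-03  2.3557e+00] w 0.094 ->tool mm [-1.603e+02 -5.038e+02 -3.000e-01]
```

Objective 3 is placed. Now I'll fetch objective 4 from the dish.

Emit:
carry_out([
  [0,[-13,-42,0],0],
  [0,[-13,-42,0],0],
  [0,[-13,-42,0],0],
  [0,[-13,-42,0],0],
  [0,[-13,-42,0],0],
  [0,[-13,-42,0],0],
  [0,[-13,-42,0],0],
  [0,[-13,-42,0],0],
])

```text
time: 32.8
tool_pos: [0.4693, -0.1065, 0.1579]
ee_rot: [-3.139, -0.005, 2.356]
wrist_force: [0.6, -0.2, 0.1]
width: 0.0935
finger_force: 0.0
```

Emit:
carry_out([
  [0,[-14,-42,0],0],
  [0,[-14,-42,0],0],
  [0,[-14,-42,0],0],
  [0,[-14,-42,0],0],
  [0,[0,0,0],0],
  [0,[0,0,0],0],
  [0,[0,0,0],0],
])

```text
time: 33.5
tool_pos: [0.3924, -0.2627, 0.1595]
ee_rot: [3.141, -0.003, 2.357]
wrist_force: [1.1, 0.1, 0.3]
width: 0.0941
finger_force: 0.0
```

Run:
```python
from h import *
im,c=snap('w24');d=dot(im,c,[.391,-.264,.075]);print(d);p=plane(c,*d[0],.075,True);print(p);delta([p[0],p[1],.036])
```

```text
(array([317.41304348, 205.13043478]), np.int32(46))
[ 0.39178898 -0.2643017   0.075     ]
t 33.55 pos [ 0.3928 -0.2626  0.16  ] rpy [ 3.1412e+00 -2.4000e-03  2.3575e+00] w 0.0938 ->tool mm [ -0.8  -1.9 124. ]
```

Emit:
carry_out([
  [60,[-1,-2,30],0],
  [60,[0,0,30],0],
  [60,[0,0,30],0],
  [60,[0,0,24],0],
  [60,[0,0,10],0],
  [60,[0,0,0],0],
  [60,[0,0,0],0],
  [200,[0,0,0],0],
])

```text
time: 34.35
tool_pos: [0.3931, -0.2668, 0.0389]
ee_rot: [3.141, 0.003, 2.356]
wrist_force: [0.2, 0.8, 0.4]
width: 0.0669
finger_force: 0.0
```

Emit:
carry_out([
  [200,[0,0,0],0],
  [200,[0,0,0],0],
  [200,[0,0,0],0],
  [200,[0,0,0],0],
  [200,[0,0,0],0],
  [200,[0,0,0],0],
  [200,[0,0,0],0],
])

```text
time: 35.05
tool_pos: [0.3921, -0.2662, 0.0373]
ee_rot: [3.141, 0.0, 2.356]
wrist_force: [0.4, 1.7, 0.5]
width: 0.0314
finger_force: 30.0
```

Emit:
carry_out([
  [200,[0,0,-5],0],
  [200,[0,0,-20],0],
  [200,[0,0,-30],0],
  [200,[0,0,-30],0],
  [200,[0,0,-15],0],
  [200,[0,0,0],0],
  [200,[0,0,0],0],
])

```text
time: 35.75
tool_pos: [0.3915, -0.266, 0.1365]
ee_rot: [-3.141, -0.001, 2.356]
wrist_force: [0.6, -0.1, -1.8]
width: 0.0312
finger_force: 30.0
```

Run:
```python
from h import *
o=robot.get_obs();im,c=snap('w25');print(o['finger_force'],o['wrist_force'],dot(im,c,o['tool_pos']+[0,0,.041],30));delta([.3715,.2393,.135])
```

```text
29.997582143114414 [ 0.63157873 -0.09253948 -1.77841008] (array([319.2972973 , 279.36486486]), np.int32(148))
t 35.8 pos [ 0.3911 -0.2656  0.1357] rpy [-3.1414e+00 -2.7000e-03  2.3557e+00] w 0.0312 ->tool mm [371.1 343.    1.6]
```

Emit:
carry_out([
  [200,[31,29,0],0],
  [200,[31,29,0],0],
  [200,[31,29,0],0],
  [200,[31,29,0],0],
  [200,[31,29,0],0],
  [200,[31,29,0],0],
  [200,[31,29,0],0],
  [200,[31,28,0],0],
])

```text
time: 36.6
tool_pos: [0.3785, 0.0741, 0.1354]
ee_rot: [-3.139, -0.002, 2.356]
wrist_force: [0.3, 0.2, -1.2]
width: 0.0311
finger_force: 30.0
```

Emit:
carry_out([
  [200,[31,28,0],0],
  [200,[31,28,0],0],
  [200,[31,28,0],0],
  [200,[30,28,0],0],
  [200,[0,0,0],0],
  [200,[0,0,0],0],
  [200,[0,0,0],0],
  [200,[0,0,0],0],
])

```text
time: 37.4
tool_pos: [0.3723, 0.2374, 0.1367]
ee_rot: [-3.14, -0.0, 2.354]
wrist_force: [0.1, 0.2, -2.1]
width: 0.0313
finger_force: 30.0
```

Run:
```python
from h import *
im,c=snap('w26');print(rim(im,c,[.3715,.2395,.008],.052));delta([.3715,.2393,.0383])
```

```text
[0.3714 0.2398 0.0515 0.3716 0.2397 0.0518]
t 37.45 pos [0.3724 0.2375 0.1369] rpy [-3.141  -0.      2.3536] w 0.0315 ->tool mm [ 2.   0.7 98.6]
```

Emit:
carry_out([
  [200,[2,1,25],0],
  [200,[0,0,25],0],
  [200,[0,0,25],0],
  [200,[0,0,15],0],
  [200,[0,0,4],0],
  [200,[0,0,0],0],
  [200,[0,0,1],0],
  [200,[0,0,0],0],
])

```text
time: 38.25
tool_pos: [0.3725, 0.241, 0.0434]
ee_rot: [3.139, 0.001, 2.355]
wrist_force: [0.4, 0.4, -1.3]
width: 0.0315
finger_force: 30.0
```

Emit:
carry_out([
  [200,[0,0,0.5],0],
  [200,[0,0,0],0],
  [200,[0,0,0],0],
])

```text
time: 38.55
tool_pos: [0.3718, 0.2409, 0.042]
ee_rot: [3.141, 0.0, 2.356]
wrist_force: [0.3, 0.7, -1.5]
width: 0.0315
finger_force: 30.0
```

Emit:
carry_out([
  [200,[0,0,1],0],
  [200,[0,0,0],0],
  [200,[0,0,1],0],
  [200,[0,0,0],0],
  [200,[0,0,0.7],0],
  [200,[0,0,0],0],
])

```text
time: 39.15
tool_pos: [0.3716, 0.2408, 0.0389]
ee_rot: [-3.142, -0.0, 2.356]
wrist_force: [-0.9, -0.1, -1.6]
width: 0.0311
finger_force: 30.0
```

Emit:
carry_out([
  [200,[0,0,0.5],0],
  [200,[0,0,0],0],
  [200,[0,0,0],0],
])

```text
time: 39.45
tool_pos: [0.3716, 0.2408, 0.0385]
ee_rot: [3.142, -0.0, 2.356]
wrist_force: [-0.1, 0.1, -1.8]
width: 0.0317
finger_force: 30.0
```

Emit:
carry_out([
  [200,[0,0,0.6],0],
  [200,[0,0,0],0],
  [200,[0,0,0],0],
])

```text
time: 39.75
tool_pos: [0.3717, 0.2409, 0.0383]
ee_rot: [3.141, 0.0, 2.356]
wrist_force: [-0.9, 0.0, 2.2]
width: 0.0313
finger_force: 30.0
```

Emit:
carry_out([
  [60,[0,0,0],0],
  [60,[0,0,0],0],
  [60,[0,0,0],0],
  [60,[0,0,0],0],
  [60,[0,0,0],0],
  [60,[0,0,-25],0],
  [60,[0,0,-45],0],
  [0,[0,0,-45],0],
])

```text
time: 40.55
tool_pos: [0.3708, 0.2404, 0.1533]
ee_rot: [-3.139, -0.001, 2.356]
wrist_force: [0.3, 0.1, -0.2]
width: 0.0769
finger_force: 0.0
```

Emit:
carry_out([
  [0,[0,0,-30],0],
  [0,[0,0,0],0],
  [0,[0,0,0],0],
  [0,[0,0,0],0],
])

```text
time: 40.95
tool_pos: [0.3707, 0.2404, 0.181]
ee_rot: [-3.139, -0.001, 2.356]
wrist_force: [0.6, -0.1, -0.0]
width: 0.0939
finger_force: 0.0
```

Run:
```python
from h import *
im,c=snap('w27');d=dot(im,c,[.3715,.24,.076]);print(d,plane(c,*d[0],.076,True));print(robot.get_obs()['tool_pos'])
s=robot.snapshot("scene")[110:310,130:490];t=robot.snapshot("top")[120:290,180:470]
cv2.imwrite("pics/end.png",np.vstack([cv2.resize(s,(540,300),interpolation=2),cv2.resize(t,(540,300),interpolation=2)]))
```

```text
(array([321.075, 196.2  ]), np.int32(40)) [0.37092751 0.24201844 0.076     ]
[0.37062331 0.24033099 0.18076292]
```

View pics/end.png

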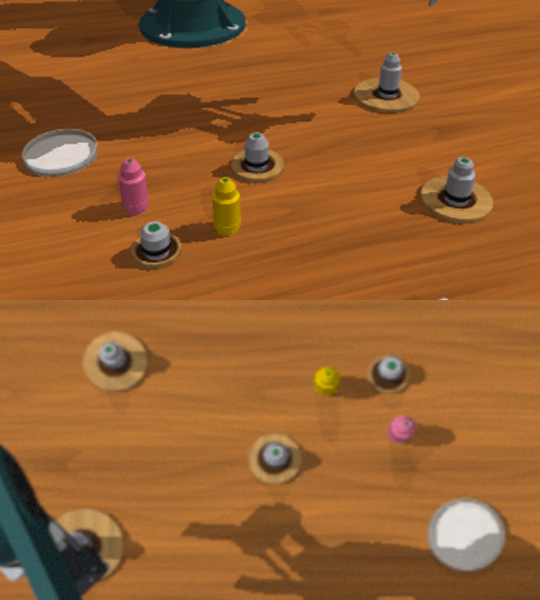

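In the scene view all four stand upright in their own blocks: the shortest at (155,240), second shortest at (257,152), second tallest at (460,182) and tallest at (391,75). The dish is empty and the look-alikes are untouched.

```bash
python3 -c "
from bench import robot
print(robot.close_job())"
```

```text
the job is handed in; nothing more can be done
None
```

All four objectives stand upright in the recesses of their own blocks, the Petri dish is empty again, and I handed the job in at about 41 s of the 141 s allowed.

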